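# Unstack the hardware jars into their colour trays

## Robot

A 7-joint arm with a two-finger parallel gripper is mounted at the origin on the work surface. World frame = base frame: x ahead of the robot, y to its left, z up, the work surface at z = 0. Lengths are in m, angles in rad, forces in N, time in s.
With the tool pointing down it reaches from about 0.4 to 0.85 m from the base axis. Payload 10.4 kg.
Tool frame: the origin (TCP) lies between the finger pads; the fingertips stand ahead of it and the grasp point (between the pads) lies 5 mm behind it (manip.tip_extent is the z of the fingertips in the tool frame, in m); z points along the fingers, y is the line along which they close (so a half turn about z gives the same grasp; the last joint's range is limited). The gripper opens to 85 mm and grips with 20 to 120 N. Pads are 22 mm wide; open, the fingers measure 114 mm over their backs; the gripper's body (76 mm by 85 mm) begins 54 mm behind the grasp point. The pads swing forward as they close: fully open they stand 13 mm farther back than shut.
Start: joints at [-1.319, 0.332, -0.065, 1.46, 0.022, 1.35, -0.088], TCP at [0.17, 0.602, 0.245] pointing down, gripper open.
Joint ranges: [-2.6, 2.6], [-0.5, 2.12], [-1.47, 1.34], [0.16, 2.42], [-1.27, 4.41], [0.06, 2.06], [-2.6, 2.6]. Speed limits (rad/s): [2.22, 2.22, 2.79, 2.79, 3.14, 3.14, 3.14].

## Interface

Orientations are given as a unit quaternion [x, y, z, w].
In Python, from workcell import status, viewer, manip gives the robot as it stands.
- The arm moves only by the tool play_rows, never from a script. Its argument "plan" is one flat list of numbers, 7 for each row, row after row: the turn, a rotation vector about the tool's x, y, z in degrees, then the shift along the tool's x, y, z in m, then the opening, from 0 (shut) to 1 (fully open). In form: [ax, ay, az, dx, dy, dz, grip, ax, ay, az, dx, dy, dz, grip, ...]. A call has 1 to 20 rows; each row is the pose to reach, as a shift and turn from the pose commanded when the call began, along the tool's axes at that moment; what a row does not reach only later rows make up. A row lasts 1/8 s, in which the tool goes at most 62.5 mm and 10.7 degrees, less where a joint would pass 70% of its speed; a pose out of reach is approached as far as the arm can. A call with a gripper value outside its range is refused whole. The fingers move at their own pace and stop on an object; "squeeze" is the grip in N (left out, the last holds). Time passes only in rows, so rows that repeat a pose let the fingers close. It gives the time, the measured TCP pose, the force, the opening and the grip force at its end, in the units of the state.
- status.get_obs(): the state, without advancing time (a new reading comes with each control period).
- viewer.camera(name): name is "side" or "top"; returns the picture (480x640x3 uint8, red, green, blue); there is no depth.
- viewer.camera_model(name): a dict with "fx", "fy", "cx", "cy" (pixels), "R" (3x3) and "t" (3): a world point X has camera coordinates R X + t. Camera axes: x right, y down, z forward; pixel columns grow to the right and rows downward; lengths in m; the calibration is good to about 2 mm. A picture is of the moment at which its call begins. camera_model takes no time and is no camera call.
- manip.hand_in(): hands the job in; it is judged then, once.
The state is a dict: "clock": time; "joint_pos": joint angles; "joint_velocities": joint speeds; "tau": joint torques, N m; "position": TCP position; "ee_rot": TCP orientation; "ft_force": force on the tool from outside, world axes, zero at the start; "torque": the same for the moment, N m; "grip_width": opening from 0.0 (shut) to 1.0 (fully open); "grasp_force": force on a finger pad.
Only numpy, scipy, OpenCV 4.12 (cv2) and the standard library are available. Lean on these libraries where they do the work, as an engineer would, in place of code of your own. Each camera call takes 0.05 s, during which the arm holds its last target. There are 200 camera calls.

## Task

The hardware jars have been piled up in two piles on the shed bench, and each is to go back to its place for refilling. Take the piles apart one jar at a time from the top, never shifting a jar while another still stands on it and never tipping one over, and stand each jar upright inside the tray that has the colour of its lid, flat on the tray's floor.

Things in the scene. Friction and masses are not known exactly. Their poses are not given: they have to be found in the camera images.
- jar_red: Loose round clear plastic screw jar of small hardware with a red lid: 62 mm across, 40 mm high over all, lid the top 12 mm, flat lid and flat foot. Origin at the centre of its underside, z up along its axis. At the start it is the bottom jar of one of the two piles.
- jar_blue: Loose round clear plastic screw jar of small hardware with a blue lid: 62 mm across, 40 mm high over all, lid the top 12 mm, flat lid and flat foot. Origin at the centre of its underside, z up along its axis. At the start it is the bottom jar of one of the two piles.
- jar_yellow: Loose round clear plastic screw jar of small hardware with a yellow lid: 50 mm across, 40 mm high over all, lid the top 12 mm, flat lid and flat foot. Origin at the centre of its underside, z up along its axis. At the start it stands centred on the red or the blue jar.
- jar_green: Loose round clear plastic screw jar of small hardware with a green lid: 50 mm across, 40 mm high over all, lid the top 12 mm, flat lid and flat foot. Origin at the centre of its underside, z up along its axis. At the start it stands centred on the red or the blue jar.
- jar_white: Loose round clear plastic screw jar of small hardware with a white lid: 38 mm across, 40 mm high over all, lid the top 12 mm, flat lid and flat foot. Origin at the centre of its underside, z up along its axis. At the start it stands centred on the yellow or the green jar, the top of the taller pile.
- tray_red: Fixed shallow square red plastic tray, 90 x 90 mm outside, 8 mm high, walls and floor 3 mm thick (inside 84 x 84 mm, floor 3 mm above the bench). Empty at the start. Origin at the centre of its underside, on the bench; x and y along its sides.
- tray_blue: Fixed shallow square blue plastic tray, 90 x 90 mm outside, 8 mm high, walls and floor 3 mm thick (inside 84 x 84 mm, floor 3 mm above the bench). Empty at the start. Origin at the centre of its underside, on the bench; x and y along its sides.
- tray_yellow: Fixed shallow square yellow plastic tray, 78 x 78 mm outside, 8 mm high, walls and floor 3 mm thick (inside 72 x 72 mm, floor 3 mm above the bench). Empty at the start. Origin at the centre of its underside, on the bench; x and y along its sides.
- tray_green: Fixed shallow square green plastic tray, 78 x 78 mm outside, 8 mm high, walls and floor 3 mm thick (inside 72 x 72 mm, floor 3 mm above the bench). Empty at the start. Origin at the centre of its underside, on the bench; x and y along its sides.
- tray_white: Fixed shallow square white plastic tray, 66 x 66 mm outside, 8 mm high, walls and floor 3 mm thick (inside 60 x 60 mm, floor 3 mm above the bench). Empty at the start. Origin at the centre of its underside, on the bench; x and y along its sides.
Mind the look-alikes: they are no part of the job. What is meant by the tray_red is not black or brown, and is the smaller of those in its own colour.

How it is judged:
At the end, for the whole second after the job is handed in: Every jar stands upright (within 0.06 rad) and at rest flat on the floor of the tray of its lid's colour: centre within 16 mm of the tray's centre (the walls allow no more), underside less than 6 mm above the bench (horizontal distance between jar_red and tray_red below 0.016 m and height (world z) of each of jar_red, jar_blue, jar_yellow, jar_green, jar_white below 0.006 m and angle between each of jar_red, jar_blue, jar_yellow, jar_green, jar_white's own z axis and vertical below 0.06 rad and linear speed of each of jar_red, jar_blue, jar_yellow, jar_green, jar_white below 0.02 m/s and angular speed of each of jar_red, jar_blue, jar_yellow, jar_green, jar_white below 0.2 rad/s and horizontal distance between jar_blue and tray_blue below 0.016 m and horizontal distance between jar_yellow and tray_yellow below 0.016 m and horizontal distance between jar_green and tray_green below 0.016 m and horizontal distance between jar_white and tray_white below 0.016 m); the robot touches nothing.
It fails at once if a jar is shifted by more than 30 mm while another jar stands on it ((contact force between jar_yellow and jar_red above 0.1 N and horizontal distance between jar_yellow and jar_red below 0.03 m and z of jar_yellow in the frame of jar_red above 0.03 m and distance of jar_red from where it was at the start of the episode above 0.03 m) or (contact force between jar_yellow and jar_blue above 0.1 N and horizontal distance between jar_yellow and jar_blue below 0.03 m and z of jar_yellow in the frame of jar_blue above 0.03 m and distance of jar_blue from where it was at the start of the episode above 0.03 m) or (contact force between jar_green and jar_red above 0.1 N and horizontal distance between jar_green and jar_red below 0.03 m and z of jar_green in the frame of jar_red above 0.03 m and distance of jar_red from where it was at the start of the episode above 0.03 m) or (contact force between jar_green and jar_blue above 0.1 N and horizontal distance between jar_green and jar_blue below 0.03 m and z of jar_green in the frame of jar_blue above 0.03 m and distance of jar_blue from where it was at the start of the episode above 0.03 m) or (contact force between jar_white and jar_yellow above 0.1 N and horizontal distance between jar_white and jar_yellow below 0.03 m and z of jar_white in the frame of jar_yellow above 0.03 m and distance of jar_yellow from where it was at the start of the episode above 0.03 m) or (contact force between jar_white and jar_green above 0.1 N and horizontal distance between jar_white and jar_green below 0.03 m and z of jar_white in the frame of jar_green above 0.03 m and distance of jar_green from where it was at the start of the episode above 0.03 m)).
It fails at once if a jar is tipped by more than 0.6 rad (angle between any of jar_red, jar_blue, jar_yellow, jar_green, jar_white's own z axis and vertical above 0.6 rad).
It also fails if it takes over 120 s, if anything falls off the work surface, if the arm or the gripper's body presses on something with over 40 N, if the wrist force passes 120 N, or if a joint passes its speed limit or range.

## Working session

There is one attempt and no reset: what is moved stays moved. The work goes in short steps, Python scripts to look and compute and a tool call to move; the robot and the scene stay as the last step left them, time stands still between calls to the robot, and variables do not carry over. Pictures are saved under pics/ and viewed, at most 14 in all, crops included, and the job is handed in when it is done.

Besides the shell and the picture viewer there is one more tool, called after "Call:" as name(argument=value, ...), one argument or row to a line, values as JSON. play_rows: Moves the arm, as the interface text tells. Its arguments: {"type":"object","properties":{"plan":{"type":"array","items":{"type":"number"}},"squeeze":{"type":"number"}},"required":["plan"]}

```bash
ls; mkdir -p pics
python3 - <<'E'
from workcell import status, viewer, manip
import cv2
for n in("top","side"):
    cv2.imwrite(f"pics/{n}0.png",viewer.camera(n)[:,:,::-1]); print(n,viewer.camera_model(n))
o=status.get_obs(); print(o, manip.tip_extent)
E
```

```text
pics
top {'fx': 471.2471195507668, 'fy': 471.2471195507668, 'cx': 321.8605343987678, 'cy': 243.40307037728297, 'R': array([[-0.00532202, -0.99979753, -0.01940572],
       [-0.99222075,  0.0076934 , -0.12425295],
       [ 0.12437709,  0.01859348, -0.9920608 ]]), 't': array([-0.04011129,  0.46049475,  1.08256806])}
side {'fx': 491.09557677905406, 'fy': 491.09557677905406, 'cx': 317.25701830500253, 'cy': 240.71725854103798, 'R': array([[ 0.82112739, -0.57074209, -0.00180936],
       [-0.33381996, -0.477691  , -0.81263493],
       [ 0.46294065,  0.6678808 , -0.58277027]]), 't': array([-0.41290153,  0.18767267,  0.92565548])}
{'clock': 0.1, 'joint_pos': array([-1.31860543,  0.33281944, -0.0646731 ,  1.46085848,  0.02160592,
        1.34989111, -0.08851174]), 'joint_velocities': array([ 2.00912262e-03,  5.65174599e-04,  1.77166764e-04,  3.71466726e-04,
        1.37267022e-03,  4.92639145e-05, -7.03915660e-04]), 'tau': array([ 1.87364043e-03, -6.26752925e+01,  4.94894420e-02, -3.92430317e+01,
        1.64003461e-02,  7.01385216e-03, -5.73167063e-05]), 'position': array([0.16952465, 0.60124209, 0.24458814]), 'ee_rot': array([ 1.36971781e-01,  9.90574743e-01, -6.38384569e-04, -5.19626434e-05]), 'ft_force': array([ 0.08864575,  0.44519815, -0.36103251]), 'torque': array([0.01371058, 0.05336867, 0.01032801]), 'grasp_force': 0.0, 'grip_width': 0.9954208305316644} 0.014
```

View pics/top0.png

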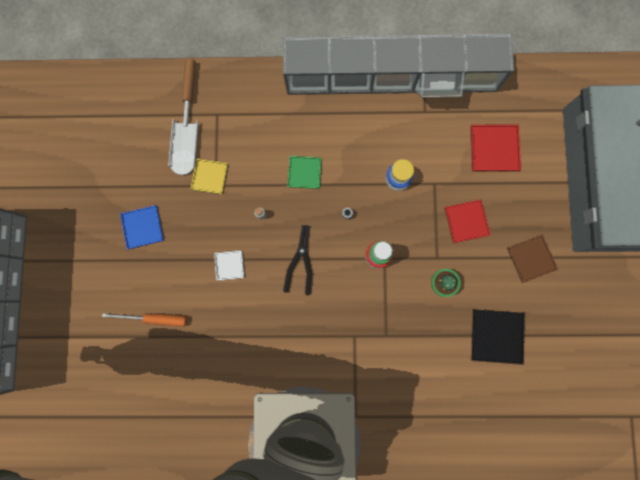

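View pics/side0.png

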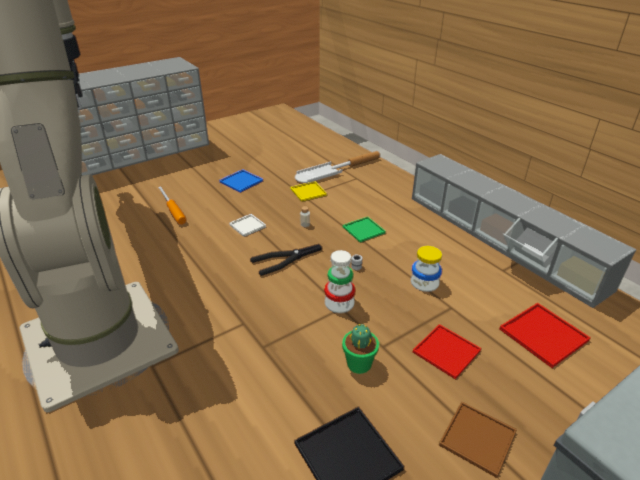

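Top view. The red candidates are:
- large red tray at (496,148)
- smaller red tray at (467,221)
- brown tray at (532,258)
- black tray at (498,337)

The smaller red one fits the description. The other trays are blue (142,227), yellow (209,177), green (305,172) and white (229,265). The piles are white/green/red at (380,252) and yellow/blue at (400,173). The green plant pot at (446,283), the bottle at (260,213) and the nut at (348,213) are not part of the job.

```bash
cat > h.py <<'E'
from workcell import status, viewer, manip
import numpy as np, cv2
def ray(name,uv,z):
    m=viewer.camera_model(name); R=np.array(m["R"]);t=np.array(m["t"])
    uv=np.atleast_2d(uv).astype(float)
    d=np.c_[(uv[:,0]-m["cx"])/m["fx"],(uv[:,1]-m["cy"])/m["fy"],np.ones(len(uv))]@R
    c=-R.T@t
    return (c+d*((z-c[2])/d[:,2])[:,None])[:,:2]
def proj(name,P):
    m=viewer.camera_model(name); q=np.atleast_2d(P)@np.array(m["R"]).T+m["t"]
    return np.c_[q[:,0]/q[:,2]*m["fx"]+m["cx"],q[:,1]/q[:,2]*m["fy"]+m["cy"]]
def circ(name,c,z,r,n=60):
    a=np.linspace(0,2*np.pi,n); return proj(name,np.c_[c[0]+r*np.cos(a),c[1]+r*np.sin(a),np.full(n,z)])
E
python3 - <<'E'
from h import *
for n,pts in (("top",dict(redS=(467,221),redL=(496,148),blue=(142,227),yellow=(209,177),green=(305,172),white=(229,265))),("side",dict(redS=(447,351),redL=(545,335),blue=(241,181),yellow=(309,191),green=(364,229),white=(247,225)))):
    im=cv2.imread(f"pics/{n}0.png"); lab=cv2.cvtColor(im,cv2.COLOR_BGR2LAB).astype(float)
    for k,(u,v) in pts.items():
        ref=np.median(lab[v-3:v+4,u-3:u+4].reshape(-1,3),0)
        d=lab-ref; d[...,0]*=.4
        mask=(np.linalg.norm(d,axis=2)<25).astype(np.uint8)
        _,l=cv2.connectedComponents(mask); c=max(cv2.findContours((l==l[v,u]).astype(np.uint8),0,1)[0],key=cv2.contourArea)[:,0]
        w=ray(n,c,.008 if n=="top" else .008)*1000
        r=cv2.minAreaRect(w.astype(np.float32)); print(n,k,np.round(r[0],1),np.round(r[1],1),round(r[2],1),"R",round(np.hypot(*r[0])))
t=cv2.imread("pics/top0.png")[145:275,350:490]; s=cv2.imread("pics/side0.png")[235:375,310:470]
a=cv2.resize(t,None,fx=4,fy=4,interpolation=cv2.INTER_CUBIC); cv2.imwrite("pics/ct.png",a)
cv2.imwrite("pics/cs.png",cv2.resize(s,None,fx=4,fy=4,interpolation=cv2.INTER_CUBIC))
E
```

```text
top redS [ 515.2 -392.2] [89.7 90.6] 11.5 R 647
top redL [ 697.5 -468.9] [116.8 116.3] 89.4 R 840
top blue [507.2 396.5] [88.9 90. ] 13.1 R 644
top yellow [632.5 234.6] [78.  77.5] 80.6 R 675
top green [640.1  -0. ] [78.1 77.4] 86.1 R 640
top white [412.5 181.1] [65.4 66.4] 5.3 R 451
side redS [ 516.2 -394.6] [90.8 89.3] 11.6 R 650
side redL [ 698.6 -470.1] [115.8 120.9] 89.4 R 842
side blue [508.3 393.6] [91.  95.2] 13.6 R 643
side yellow [633.4 231. ] [74.6 78.6] 79.7 R 674
side green [640.   -3.1] [75.  78.2] 85.3 R 640
side white [413.2 180.7] [69.1 68.9] 6.3 R 451
```

View pics/ct.png

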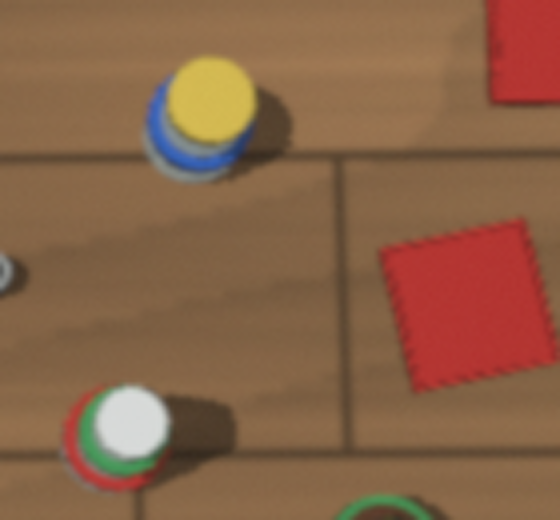

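View pics/cs.png

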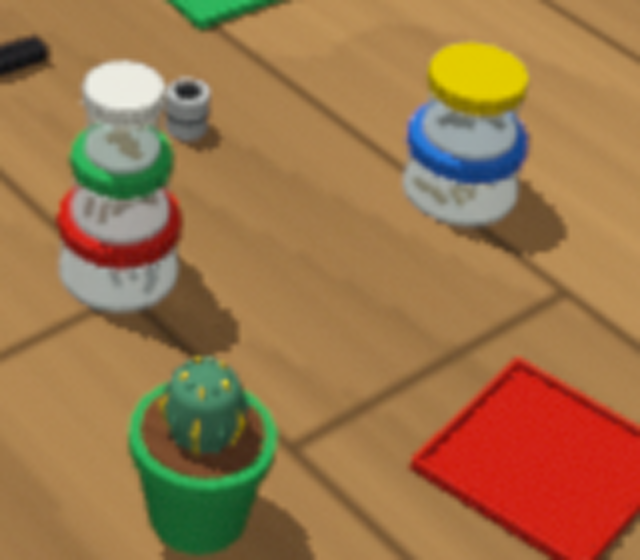

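The crop confirms both piles: white on green on red, and yellow on blue. The red tray with a 90 mm measured side is tray_red, while the other measures 116 mm. The white lid's top face is centred at about (382.6,249.9) in top and (340.6,256.1) in side. Yellow's is at (402.5,169.5) and (429.1,252.4).

Run:
```python
from h import *
for k,z,t,s in (("white",.12,(382.6,249.9),(340.6,256.1)),("yellow",.08,(402.5,169.5),(429.1,252.4)),("nut",.02,(348,211),(357,260)),("bottle",.03,(260,211),(305,209))):
    print(k,ray("top",t,z).round(4),ray("side",s,z).round(4))
im=cv2.imread("pics/top0.png"); sd=cv2.imread("pics/side0.png")
def best(P): return P
for n,I,off,sh in (("top",im,(350,145),(130,140)),("side",sd,(310,235),(140,160))):
    c=cv2.resize(I[off[1]:off[1]+sh[0],off[0]:off[0]+sh[1]],None,fx=4,fy=4,interpolation=cv2.INTER_CUBIC)
    for p,rs in ((ray("top",(382.6,249.9),.12)[0]/2+ray("side",(340.6,256.1),.12)[0]/2,((.12,.019),(.08,.025),(.04,.031),(0,.031))),(ray("top",(402.5,169.5),.08)[0]/2+ray("side",(429.1,252.4),.08)[0]/2,((.08,.025),(.04,.031),(0,.031)))):
        for z,r in rs:
            q=(circ(n,p,z,r)-off+.5)*4-.5
            cv2.polylines(c,[q.round().astype(np.int32)],True,(255,0,255),1)
    if n=="top": A=c
    else: B=c
h=max(A.shape[0],B.shape[0]); out=np.zeros((h,A.shape[1]+B.shape[1],3),np.uint8); out[:A.shape[0],:A.shape[1]]=A; out[:B.shape[0],A.shape[1]:]=B
cv2.imwrite("pics/ov.png",cv2.resize(out,(800,int(h*800/out.shape[1])),interpolation=cv2.INTER_AREA))
```

```text
white [[ 0.4336 -0.1755]] [[ 0.4347 -0.1766]]
yellow [[ 0.6224 -0.2292]] [[ 0.6244 -0.2301]]
nut [[ 0.5389 -0.1059]] [[ 0.5368 -0.106 ]]
bottle [[0.5389 0.1037]] [[0.5518 0.1248]]
```

View pics/ov.png

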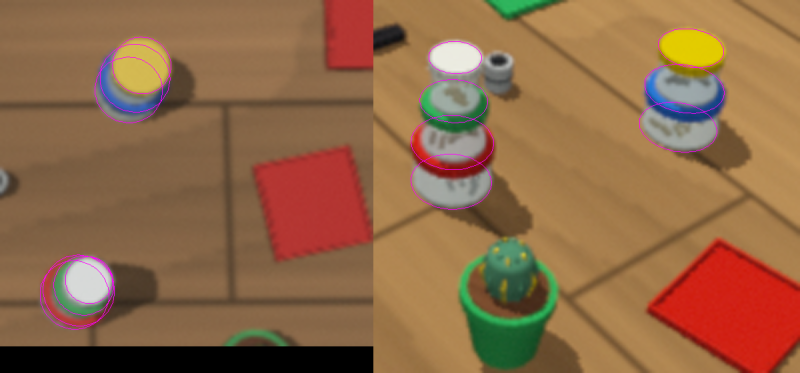

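Call:
play_rows(
  plan=[0,0,-8,0,0,-0.02,1,0,0,-15.7,0,0,-0.03,1,0,0,-15.7,0,0,-0.03,1],
  squeeze=30,
)

```text
clock: 0.48
position: [0.1697, 0.6017, 0.2757]
ee_rot: [0.001, 1.0, 0.0, 0.0]
ft_force: [0.3, 0.9, -0.4]
grip_width: 0.997
grasp_force: 0.0
```

The overlay shows the predicted circles matching the lids and feet of both piles, left in top and right in side. That puts the white pile at (0.434,-0.176) and the yellow pile at (0.623,-0.2295). Next I move to above the white jar.

Call:
play_rows(
  plan=[0,0,0,-0.264,-0.778,0.055,1,0,0,0,-0.264,-0.778,0.055,1,0,0,0,-0.264,-0.778,0.055,1,0,0,0,-0.264,-0.778,0.055,1,0,0,0,-0.264,-0.778,0.055,1,0,0,0,-0.264,-0.778,0.055,1,0,0,0,-0.264,-0.778,0.055,1,0,0,0,-0.264,-0.778,0.055,1,0,0,0,-0.264,-0.778,0.055,1,0,0,0,-0.264,-0.778,0.055,1,0,0,0,-0.264,-0.778,0.055,1,0,0,0,-0.264,-0.778,0.055,1,0,0,0,-0.264,-0.778,0.055,1,0,0,0,-0.264,-0.778,0.055,1,0,0,0,-0.264,-0.778,0.055,1,0,0,0,-0.264,-0.778,0.055,1,0,0,0,-0.264,-0.778,0.055,1,0,0,0,-0.264,-0.778,0.055,1],
)

```text
clock: 2.72
position: [0.433, -0.1761, 0.2203]
ee_rot: [0.0, 1.0, 0.0, 0.0]
ft_force: [-0.8, -0.1, 0.0]
grip_width: 1.001
grasp_force: 0.0
```

Call:
play_rows(
  plan=[0,0,0,-0.001,0,0.04,1,0,0,0,-0.001,0,0.08,1,0,0,0,-0.001,0,0.115,1,0,0,0,-0.001,0,0.115,1,0,0,0,-0.001,0,0.115,0.6,0,0,0,-0.001,0,0.115,0.5,0,0,0,-0.001,0,0.115,0.4,0,0,0,-0.001,0,0.115,0.3,0,0,0,-0.001,0,0.115,0.3,0,0,0,-0.001,0,0.115,0.3],
)

```text
clock: 3.98
position: [0.4348, -0.1767, 0.1065]
ee_rot: [0.0, 1.0, 0.0, 0.001]
ft_force: [-2.0, 1.1, 9.3]
grip_width: 0.434
grasp_force: 29.2
```

Call:
play_rows(
  plan=[0,0,0,0,0,-0.01,0.3,0,0,0,0,0,-0.04,0.3,0,0,0,0,0,-0.08,0.3,0,0,0,0.005,0.05,-0.08,0.3,0,0,0,0.009,0.1,-0.08,0.3,0,0,0,0.012,0.15,-0.08,0.3,0,0,0,0.016,0.2,-0.08,0.3,0,0,0,0.02,0.25,-0.08,0.3,0,0,0,0.021,0.3,-0.08,0.3,0,0,0,0.021,0.34,-0.08,0.3,0,0,0,0.021,0.357,-0.08,0.3,0,0,0,0.021,0.357,-0.08,0.3,0,0,0,0.021,0.357,-0.08,0.3],
)

```text
clock: 5.6
position: [0.4136, 0.1789, 0.1855]
ee_rot: [0.001, 1.0, -0.0, 0.0]
ft_force: [-0.0, 0.3, -0.9]
grip_width: 0.433
grasp_force: 30.3
```

Call:
play_rows(
  plan=[0,0,0,0,0.001,0.05,0.3,0,0,0,0,0.001,0.1,0.3,0,0,0,0,0.001,0.135,0.3,0,0,0,0,0.001,0.145,0.3,0,0,0,0,0.001,0.15,0.3,0,0,0,0,0.001,0.155,0.3,0,0,0,0,0.001,0.155,0.3],
)

```text
clock: 6.48
position: [0.4136, 0.1816, 0.0309]
ee_rot: [0.0, 1.0, 0.0, 0.0]
ft_force: [0.4, 0.2, -0.2]
grip_width: 0.426
grasp_force: 30.4
```

Run:
```python
from h import *
o=status.get_obs(); print(o["position"],o["ft_force"])
t=viewer.camera("top")[:,:,::-1]; s=viewer.camera("side")[:,:,::-1]
cv2.imwrite("pics/w1.png",np.hstack([cv2.resize(t[140:280,180:420],(400,233)),cv2.resize(s[140:320,200:440],(400,300))[:233]]) if 0 else np.vstack([cv2.resize(t[140:320,180:420],(400,300)),cv2.resize(s[140:320,200:440],(400,300))]))
```

```text
[0.4136315  0.18161907 0.03087658] [ 0.43243125  0.22049336 -0.24189474]
```

View pics/w1.png

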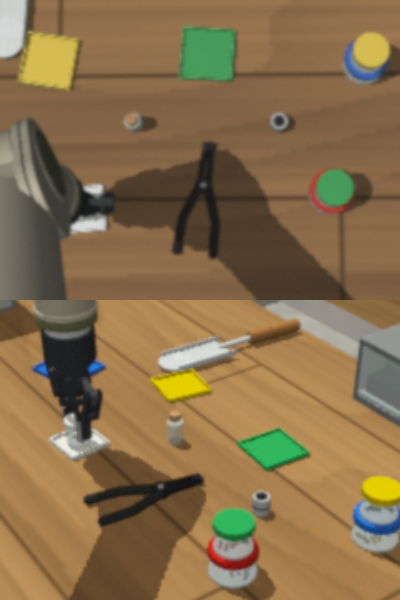

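The white jar is held over the white tray, and the green lid is now on top of the other pile. I lower the last bit until it touches, then release.

Call:
play_rows(
  plan=[0,0,0,0,0,0.001,0.3,0,0,0,0,0,0.002,0.3,0,0,0,0,0,0.002,0.3],
)

```text
clock: 6.95
position: [0.4135, 0.1817, 0.0294]
ee_rot: [0.0, 1.0, 0.001, -0.0]
ft_force: [-6.3, -2.5, 19.4]
grip_width: 0.433
grasp_force: 32.4
```

Call:
play_rows(
  plan=[0,0,0,0,0,-0.001,0.3,0,0,0,0,0,-0.001,0.5,0,0,0,0,0,-0.001,0.6,0,0,0,0,0,-0.001,0.9,0,0,0,0,0,-0.001,1,0,0,0,0,0,-0.002,1,0,0,0,0,0,-0.03,1,0,0,0,0,0,-0.08,1,0,0,0,0,0,-0.13,1,0,0,0,0,0,-0.13,1],
)

```text
clock: 8.2
position: [0.4151, 0.1825, 0.1618]
ee_rot: [0.0, 1.0, 0.002, 0.002]
ft_force: [0.1, 0.6, -0.6]
grip_width: 0.999
grasp_force: 0.0
```

Run:
```python
from h import *
t=viewer.camera("top")[:,:,::-1]; s=viewer.camera("side")[:,:,::-1]
def lid(n,im,ctr,z,r,lo,hi):
    pass
# green lid by saturation, near the pile
for n,im,box,z in (("top",t,(355,230,410,275),.08),("side",s,(315,255,365,300),.08)):
    hsv=cv2.cvtColor(im,cv2.COLOR_BGR2HSV); x0,y0,x1,y1=box
    m=cv2.inRange(hsv[y0:y1,x0:x1],(45,90,60),(85,255,255)); c=max(cv2.findContours(m,0,1)[0],key=cv2.contourArea)[:,0]+[x0,y0]
    print(n,c.min(0),c.max(0),proj(n,[.434,-.1765,.08]).round(1))
    # fit hull of lid cylinder (z .068-.08, r .025)
    from scipy.optimize import minimize
    H=cv2.convexHull(c.astype(np.float32))
    def cost(p):
        Q=cv2.convexHull(np.vstack([circ(n,p,.08,.025),circ(n,p,.068,.025)]).astype(np.float32))
        d=(Q[:,0].max(0)-(H[:,0].max(0)+.5))**2+(Q[:,0].min(0)-(H[:,0].min(0)-.5))**2
        return d.sum()
    r=minimize(cost,[.434,-.1765],method="Nelder-Mead"); print(r.x.round(4),r.fun)
cv2.imwrite("pics/w2.png",cv2.resize(s[180:260,200:300],(800,600)))
```

```text
top [370 242] [392 263] [[381.1 251.7]]
[ 0.4328 -0.1767] 0.23420722782611847
side [327 264] [352 284] [[339.7 272.4]]
[ 0.4354 -0.1739] 0.11885931342840195
```

View pics/w2.png

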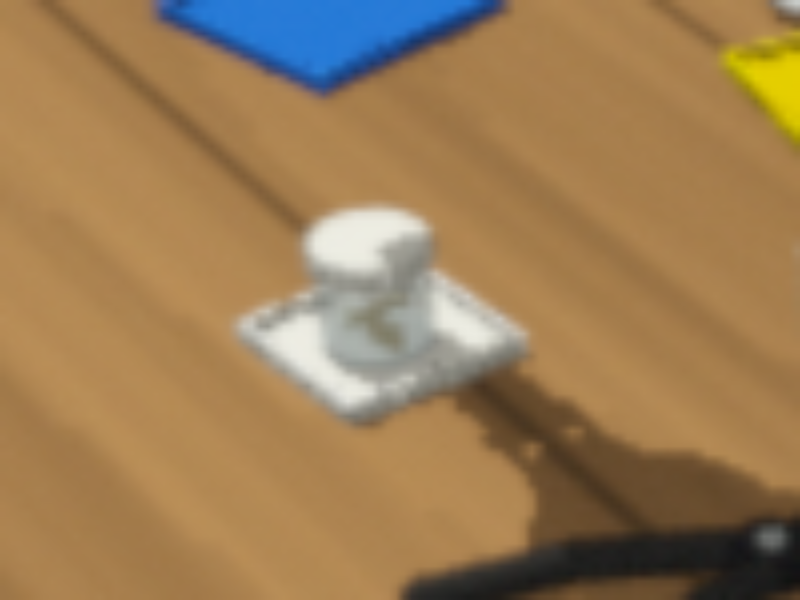

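The white jar stands flat and centred in the white tray. Next is green, measured at (0.434,-0.1755).

Call:
play_rows(
  plan=[0,0,0,-0.003,-0.05,0,1,0,0,0,-0.006,-0.1,0,1,0,0,0,-0.01,-0.16,0,1,0,0,0,-0.013,-0.22,0,1,0,0,0,-0.016,-0.28,0,1,0,0,0,-0.019,-0.33,0,1,0,0,0,-0.02,-0.357,0,1,0,0,0,-0.02,-0.357,0,1,0,0,0,-0.02,-0.357,0,1,0,0,0,-0.02,-0.357,0.04,1,0,0,0,-0.02,-0.357,0.075,1,0,0,0,-0.02,-0.357,0.092,1,0,0,0,-0.02,-0.357,0.092,1,0,0,0,-0.02,-0.357,0.092,0.7,0,0,0,-0.02,-0.357,0.092,0.6,0,0,0,-0.02,-0.357,0.092,0.5,0,0,0,-0.02,-0.357,0.092,0.4,0,0,0,-0.02,-0.357,0.092,0.4],
)

```text
clock: 10.55
position: [0.4337, -0.1754, 0.0672]
ee_rot: [0.0, 1.0, 0.0, 0.001]
ft_force: [-1.7, 1.1, 6.6]
grip_width: 0.572
grasp_force: 29.9
```

Call:
play_rows(
  plan=[0,0,0,0,0,-0.01,0.4,0,0,0,0,0,-0.04,0.4,0,0,0,0,0,-0.08,0.4,0,0,0,-0.04,0.035,-0.08,0.4,0,0,0,-0.08,0.07,-0.08,0.4,0,0,0,-0.12,0.105,-0.08,0.4,0,0,0,-0.16,0.14,-0.08,0.4,0,0,0,-0.195,0.165,-0.08,0.4,0,0,0,-0.206,0.174,-0.08,0.4,0,0,0,-0.206,0.174,-0.08,0.4,0,0,0,-0.206,0.174,-0.08,0.4,0,0,0,-0.206,0.174,-0.03,0.4,0,0,0,-0.206,0.174,0.01,0.4,0,0,0,-0.206,0.174,0.025,0.4,0,0,0,-0.206,0.174,0.032,0.4,0,0,0,-0.206,0.174,0.034,0.4,0,0,0,-0.206,0.174,0.034,0.4],
)

```text
clock: 12.68
position: [0.6398, -0.0019, 0.0334]
ee_rot: [0.0, 1.0, 0.0, 0.001]
ft_force: [0.3, -0.2, -0.9]
grip_width: 0.57
grasp_force: 31.5
```

Call:
play_rows(
  plan=[0,0,0,0,0,0.002,0.4,0,0,0,0,0,0.003,0.4,0,0,0,0,0,0.003,0.4,0,0,0,0,0,0.003,0.4],
)

```text
clock: 13.18
position: [0.6395, -0.0017, 0.0303]
ee_rot: [0.0, 1.0, 0.0, 0.0]
ft_force: [-3.2, 0.5, 7.3]
grip_width: 0.574
grasp_force: 32.5
```

Call:
play_rows(
  plan=[0,0,0,0,0,0,0.65,0,0,0,0,0,0,0.75,0,0,0,0,0,0,1,0,0,0,0,0,0,1,0,0,0,0,0,-0.03,1,0,0,0,0,0,-0.08,1,0,0,0,0,0,-0.12,1,0,0,0,0.004,-0.05,-0.12,1,0,0,0,0.008,-0.1,-0.12,1,0,0,0,0.012,-0.15,-0.12,1,0,0,0,0.016,-0.2,-0.12,1,0,0,0,0.017,-0.228,-0.12,1,0,0,0,0.017,-0.228,-0.12,1,0,0,0,0.017,-0.228,-0.12,1],
)

```text
clock: 14.92
position: [0.6223, -0.2287, 0.1491]
ee_rot: [-0.0, 1.0, 0.0, -0.0]
ft_force: [0.1, 1.0, -0.1]
grip_width: 1.003
grasp_force: 0.0
```

Run:
```python
from h import *
print(status.get_obs()["position"])
t=viewer.camera("top")[:,:,::-1]; s=viewer.camera("side")[:,:,::-1]
cv2.imwrite("pics/g1.png",np.vstack([cv2.resize(t[140:290,280:480],(400,300)),cv2.resize(s[180:330,290:490],(400,300))]))
```

```text
[ 0.62225821 -0.22874527  0.14907658]
```

View pics/g1.png

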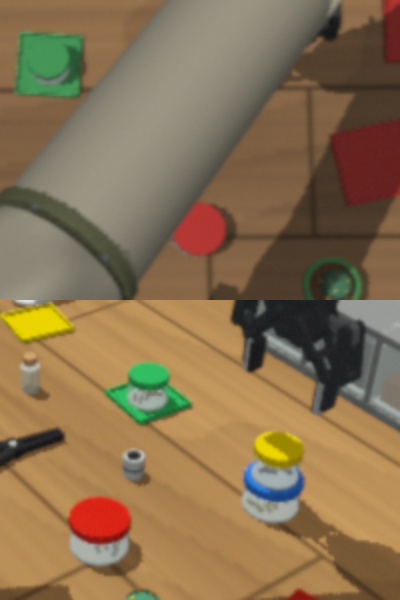

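Green stands in its tray, red is bare, and the gripper is above yellow. Now I grasp yellow.

Call:
play_rows(
  plan=[0,0,0,-0.001,-0.001,0.04,1,0,0,0,-0.001,-0.001,0.07,1,0,0,0,-0.001,-0.001,0.084,1,0,0,0,-0.001,-0.001,0.084,1,0,0,0,-0.001,-0.001,0.084,0.7,0,0,0,-0.001,-0.001,0.084,0.6,0,0,0,-0.001,-0.001,0.084,0.5,0,0,0,-0.001,-0.001,0.084,0.4,0,0,0,-0.001,-0.001,0.084,0.4],
)

```text
clock: 16.15
position: [0.6236, -0.231, 0.0666]
ee_rot: [0.0, 1.0, -0.0, 0.001]
ft_force: [-0.9, 0.5, 6.9]
grip_width: 0.578
grasp_force: 30.9
```

Call:
play_rows(
  plan=[0,0,0,0,0,-0.01,0.4,0,0,0,0,0,-0.04,0.4,0,0,0,0,0,-0.08,0.4,0,0,0,-0.001,0.055,-0.08,0.4,0,0,0,-0.002,0.11,-0.08,0.4,0,0,0,-0.003,0.165,-0.08,0.4,0,0,0,-0.004,0.22,-0.08,0.4,0,0,0,-0.005,0.275,-0.08,0.4,0,0,0,-0.006,0.33,-0.08,0.4,0,0,0,-0.008,0.385,-0.08,0.4,0,0,0,-0.01,0.43,-0.08,0.4,0,0,0,-0.01,0.463,-0.08,0.4,0,0,0,-0.01,0.463,-0.08,0.4,0,0,0,-0.01,0.463,-0.08,0.4,0,0,0,-0.01,0.463,-0.03,0.4,0,0,0,-0.01,0.463,0.01,0.4,0,0,0,-0.01,0.463,0.025,0.4,0,0,0,-0.01,0.463,0.032,0.4,0,0,0,-0.01,0.463,0.034,0.4,0,0,0,-0.01,0.463,0.034,0.4],
)

```text
clock: 18.65
position: [0.634, 0.2323, 0.0325]
ee_rot: [0.0, 1.0, 0.0, 0.001]
ft_force: [0.1, -0.5, -1.0]
grip_width: 0.579
grasp_force: 31.3
```

Call:
play_rows(
  plan=[0,0,0,0,0,0.001,0.4,0,0,0,0,0,0.002,0.4,0,0,0,0,0,0.002,0.4,0,0,0,0,0,0.002,0.4],
)

```text
clock: 19.15
position: [0.6334, 0.2324, 0.0296]
ee_rot: [0.0, 1.0, 0.0, 0.0]
ft_force: [-1.0, 0.0, 2.3]
grip_width: 0.575
grasp_force: 31.6
```

Call:
play_rows(
  plan=[0,0,0,0,0,0,0.65,0,0,0,0,0,0,0.75,0,0,0,0,0,0,1,0,0,0,0,0,0,1,0,0,0,0,0,-0.03,1,0,0,0,0,0,-0.08,1,0,0,0,0,0,-0.12,1,0,0,0,0,0,-0.12,1],
)

```text
clock: 20.15
position: [0.635, 0.2324, 0.1529]
ee_rot: [0.0, 1.0, 0.001, 0.003]
ft_force: [0.2, 0.1, -0.7]
grip_width: 0.999
grasp_force: 0.0
```

```bash
cat >> h.py <<'E'
from scipy.optimize import minimize
def lidfit(n,im,p0,lo,hi,z1,z0,r):
    hsv=cv2.cvtColor(im,cv2.COLOR_BGR2HSV); u,v=proj(n,[*p0,z1])[0].round().astype(int); x0,y0=u-30,v-30
    m=cv2.inRange(hsv[y0:y0+60,x0:x0+60],lo,hi)
    if lo[0]==0: m|=cv2.inRange(hsv[y0:y0+60,x0:x0+60],(172,)+lo[1:],(180,255,255))
    H=max(cv2.findContours(m,0,1)[0],key=cv2.contourArea)[:,0]+[x0,y0]
    def cost(p):
        Q=np.vstack([circ(n,p,z1,r),circ(n,p,z0,r)])
        return ((Q.max(0)-H.max(0)-.5)**2+(Q.min(0)-H.min(0)+.5)**2).sum()
    q=minimize(cost,p0,method="Nelder-Mead"); return q.x.round(4),round(q.fun,2)
E
python3 - <<'E'
from h import *
print(status.get_obs()["position"])
t=viewer.camera("top")[:,:,::-1]; s=viewer.camera("side")[:,:,::-1]
for n,im in(("top",t),("side",s)):
    print(n,"blue",lidfit(n,im,(.623,-.23),(100,100,50),(130,255,255),.04,.028,.031),"red",lidfit(n,im,(.434,-.176),(0,120,50),(8,255,255),.04,.028,.031))
cv2.imwrite("pics/y1.png",np.vstack([cv2.resize(t[120:270,180:440],(520,300)),cv2.resize(s[170:320,230:490],(520,300))]))
E
```

```text
[0.63504049 0.23235666 0.15294543]
top blue (array([ 0.6221, -0.23  ]), np.float64(1.47)) red (array([ 0.4335, -0.1762]), np.float64(1.73))
side blue (array([ 0.6258, -0.2291]), np.float64(0.4)) red (array([ 0.4352, -0.174 ]), np.float64(0.38))
```

View pics/y1.png

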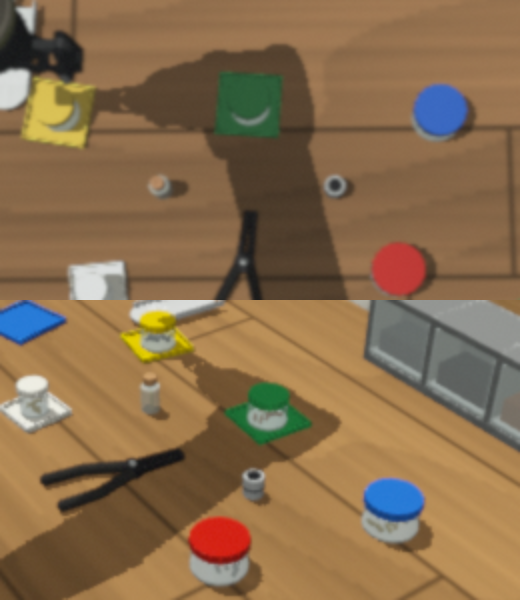

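All three small jars stand in their trays. Next is blue, measured at about (0.6235,-0.2295).

Call:
play_rows(
  plan=[0,0,0,0.001,-0.055,0,1,0,0,0,0.002,-0.11,0,1,0,0,0,0.003,-0.165,0,1,0,0,0,0.004,-0.22,0,1,0,0,0,0.006,-0.275,0,1,0,0,0,0.008,-0.33,0,1,0,0,0,0.009,-0.385,0,1,0,0,0,0.01,-0.43,0,1,0,0,0,0.01,-0.4615,0,1,0,0,0,0.01,-0.4615,0,1,0,0,0,0.01,-0.4615,0.05,1,0,0,0,0.01,-0.4615,0.085,1,0,0,0,0.01,-0.4615,0.11,1,0,0,0,0.01,-0.4615,0.123,1,0,0,0,0.01,-0.4615,0.123,1,0,0,0,0.01,-0.4615,0.123,0.8,0,0,0,0.01,-0.4615,0.123,0.7,0,0,0,0.01,-0.4615,0.123,0.6,0,0,0,0.01,-0.4615,0.123,0.5],
  squeeze=35,
)

```text
clock: 22.62
position: [0.6237, -0.2295, 0.0277]
ee_rot: [0.0, 1.0, -0.0, 0.001]
ft_force: [-0.0, 0.6, 6.2]
grip_width: 0.712
grasp_force: 38.3
```

Call:
play_rows(
  plan=[0,0,0,0,0,0,0.5,0,0,0,0,0,0,0.5],
)

```text
clock: 22.88
position: [0.6237, -0.2295, 0.0277]
ee_rot: [0.0, 1.0, -0.0, 0.001]
ft_force: [-1.0, 1.1, 6.2]
grip_width: 0.715
grasp_force: 38.3
```

Call:
play_rows(
  plan=[0,0,0,0,0,-0.01,0.5,0,0,0,0,0,-0.05,0.5,0,0,0,0,0,-0.1,0.5,0,0,0,0.009,0.05,-0.1,0.5,0,0,0,0.018,0.1,-0.1,0.5,0,0,0,0.028,0.15,-0.1,0.5,0,0,0,0.037,0.2,-0.1,0.5,0,0,0,0.046,0.25,-0.1,0.5,0,0,0,0.055,0.3,-0.1,0.5,0,0,0,0.065,0.35,-0.1,0.5,0,0,0,0.074,0.4,-0.1,0.5,0,0,0,0.083,0.45,-0.1,0.5,0,0,0,0.092,0.5,-0.1,0.5,0,0,0,0.102,0.55,-0.1,0.5,0,0,0,0.111,0.6,-0.1,0.5,0,0,0,0.1155,0.6245,-0.1,0.5,0,0,0,0.1155,0.6245,-0.1,0.5,0,0,0,0.1155,0.6245,-0.1,0.5],
)

```text
clock: 25.12
position: [0.5087, 0.3935, 0.1266]
ee_rot: [0.001, 1.0, -0.0, 0.0]
ft_force: [0.1, -0.5, -2.2]
grip_width: 0.715
grasp_force: 38.9
```

Call:
play_rows(
  plan=[0,0,0,0,0,0.04,0.5,0,0,0,0,0,0.075,0.5,0,0,0,0,0,0.088,0.5,0,0,0,0,0,0.093,0.5,0,0,0,0,0,0.094,0.5,0,0,0,0,0,0.094,0.5],
)

```text
clock: 25.88
position: [0.5085, 0.3956, 0.0334]
ee_rot: [0.0, 1.0, 0.001, 0.001]
ft_force: [0.5, 0.6, -1.4]
grip_width: 0.71
grasp_force: 38.9
```

Call:
play_rows(
  plan=[0,0,0,0,0,0.001,0.5,0,0,0,0,0,0.0025,0.5,0,0,0,0,0,0.0025,0.5,0,0,0,0,0,0.0025,0.5],
)

```text
clock: 26.38
position: [0.5081, 0.3956, 0.0307]
ee_rot: [0.0, 1.0, 0.0, 0.0]
ft_force: [-3.3, -1.1, 6.9]
grip_width: 0.711
grasp_force: 39.6
```

Call:
play_rows(
  plan=[0,0,0,0,0,0,0.75,0,0,0,0,0,0,0.85,0,0,0,0,0,0,1,0,0,0,0,0,0,1,0,0,0,0,0,-0.03,1,0,0,0,0,0,-0.08,1,0,0,0,0,0,-0.12,1,0,0,0,0,0,-0.12,1],
)

```text
clock: 27.38
position: [0.5094, 0.3961, 0.1531]
ee_rot: [0.0, 1.0, 0.002, 0.002]
ft_force: [-0.9, 0.4, -0.9]
grip_width: 1.0
grasp_force: 0.0
```

Call:
play_rows(
  plan=[0,0,0,0.007,-0.055,0,1,0,0,0,0.014,-0.11,0,1,0,0,0,0.021,-0.165,0,1,0,0,0,0.028,-0.22,0,1,0,0,0,0.035,-0.275,0,1,0,0,0,0.042,-0.33,0,1,0,0,0,0.049,-0.385,0,1,0,0,0,0.057,-0.44,0,1,0,0,0,0.064,-0.495,0,1,0,0,0,0.071,-0.55,0,1,0,0,0,0.074,-0.571,0,1,0,0,0,0.074,-0.571,0,1,0,0,0,0.074,-0.571,0,1],
)

```text
clock: 29.0
position: [0.4334, -0.1748, 0.1494]
ee_rot: [0.0, 1.0, 0.0, -0.0]
ft_force: [-0.7, 0.4, 0.0]
grip_width: 0.999
grasp_force: 0.0
```

Call:
play_rows(
  plan=[0,0,0,-0.001,0,0.05,1,0,0,0,-0.001,0,0.085,1,0,0,0,-0.001,0,0.11,1,0,0,0,-0.001,0,0.123,1,0,0,0,-0.001,0,0.123,1,0,0,0,-0.001,0,0.123,0.8,0,0,0,-0.001,0,0.123,0.7,0,0,0,-0.001,0,0.123,0.6,0,0,0,-0.001,0,0.123,0.5,0,0,0,-0.001,0,0.123,0.5],
)

```text
clock: 30.25
position: [0.4353, -0.1755, 0.0279]
ee_rot: [0.0, 1.0, 0.0, 0.001]
ft_force: [-2.9, 1.4, 9.8]
grip_width: 0.716
grasp_force: 36.0
```

Call:
play_rows(
  plan=[0,0,0,0,0,-0.01,0.5,0,0,0,0,0,-0.05,0.5,0,0,0,0,0,-0.1,0.5,0,0,0,-0.015,-0.04,-0.12,0.5,0,0,0,-0.033,-0.09,-0.12,0.5,0,0,0,-0.052,-0.14,-0.12,0.5,0,0,0,-0.07,-0.19,-0.12,0.5,0,0,0,-0.081,-0.218,-0.12,0.5,0,0,0,-0.081,-0.218,-0.12,0.5,0,0,0,-0.081,-0.218,-0.12,0.5,0,0,0,-0.081,-0.218,-0.07,0.5,0,0,0,-0.081,-0.218,-0.03,0.5,0,0,0,-0.081,-0.218,-0.012,0.5,0,0,0,-0.081,-0.218,-0.006,0.5,0,0,0,-0.081,-0.218,-0.005,0.5,0,0,0,-0.081,-0.218,-0.005,0.5],
)

```text
clock: 32.25
position: [0.5159, -0.3942, 0.0331]
ee_rot: [0.0, 1.0, -0.0, 0.001]
ft_force: [1.9, 0.0, -1.5]
grip_width: 0.713
grasp_force: 38.8
```

Call:
play_rows(
  plan=[0,0,0,0,0,0.001,0.5,0,0,0,0,0,0.0025,0.5,0,0,0,0,0,0.0025,0.5,0,0,0,0,0,0.0025,0.5],
)

```text
clock: 32.75
position: [0.5157, -0.394, 0.031]
ee_rot: [0.0, 1.0, 0.0, 0.001]
ft_force: [-4.7, 4.5, 15.1]
grip_width: 0.715
grasp_force: 40.4
```

Red is touching the tray floor. I release, lift, and check everything.

Call:
play_rows(
  plan=[0,0,0,0,0,0,0.75,0,0,0,0,0,0,0.85,0,0,0,0,0,0,1,0,0,0,0,0,0,1,0,0,0,0,0,-0.03,1,0,0,0,0,0,-0.08,1,0,0,0,0,0,-0.12,1,0,0,0,0,0,-0.16,1,0,0,0,0,0,-0.2,1,0,0,0,0,0,-0.2,1,0,0,0,0,0,-0.2,1],
)

```text
clock: 34.12
position: [0.5152, -0.3934, 0.2285]
ee_rot: [0.0, 1.0, 0.0, -0.0]
ft_force: [-0.8, 0.6, -0.1]
grip_width: 0.998
grasp_force: 0.0
```

Run:
```python
from h import *
print(status.get_obs()["position"])
t=viewer.camera("top")[:,:,::-1].copy(); s=viewer.camera("side")[:,:,::-1].copy()
for n,im in (("top",t),("side",s)):
  im=cv2.resize(im,None,fx=2,fy=2,interpolation=cv2.INTER_CUBIC)
  for c,r in (((.5157,-.393),.031),((.508,.395),.031),((.633,.233),.025),((.64,-.0015),.025),((.413,.181),.019)):
    for z in (.003,.043): cv2.polylines(im,[(circ(n,c,z,r)*2+.5).round().astype(np.int32)],True,(255,0,255),1)
  if n=="top": cv2.imwrite("pics/f1.png",im[240:600,220:1000])
  else: cv2.imwrite("pics/f2.png",im[280:780,360:1040])
```

```text
[ 0.51516563 -0.39341355  0.22849429]
```

View pics/f1.png

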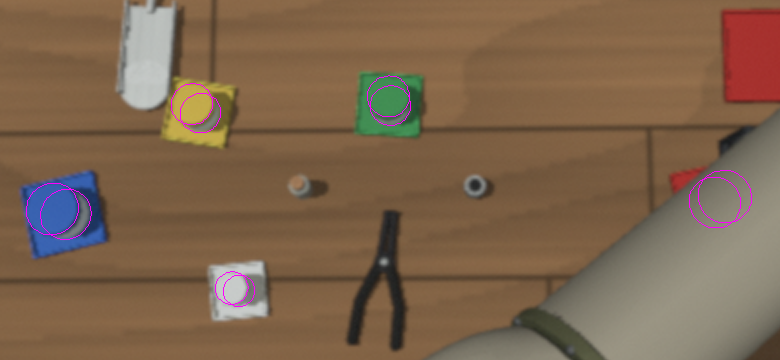

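View pics/f2.png

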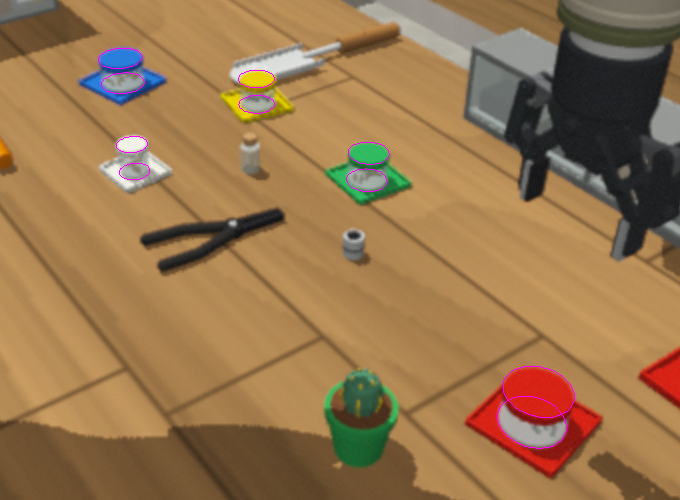

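All five jars stand upright in their trays, and the predicted foot and lid circles match in the side view. In the top view the arm hides the red jar, but the side view shows it clearly. The gripper is clear of everything.

```bash
python3 -c "
from workcell import manip; print(manip.hand_in())"
```

```text
the job is handed in; nothing more can be done
None
```

I took both piles apart from the top down, stood each of the five jars upright in the tray matching its lid, and handed the job in at about 34 s; the judge returned no verdict.

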